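# Release the battery pack with the yellow screwdriver

### The arm

A 6-joint arm with a two-finger parallel gripper is mounted at the origin on a cart in front of the work surface, level with it; the furniture and walls round the work are solid. World frame = base frame: x ahead of the robot, y to its left, z up, the work surface at z = 0. Lengths are in mm, angles in rad, forces in N, time in s.
With the tool pointing down it reaches from about 300 to 775 mm from the base axis. Payload 14.6 kg.
Tool frame: the origin (TCP) lies on the centre line of the jaws, within the pads' length; the fingertips stand 19 mm ahead of it and the grasp point (between the pads) is the TCP (bot.tip_reach is the distance from the TCP to the fingertips, in mm); y points along the fingers, x is the direction in which the jaws open and shut, and the axes are right-handed (so a half turn about y gives the same grasp; the last joint's range is limited). The gripper opens to 85 mm and grips with 20 to 120 N. Pads are 22 mm wide; open, the fingers measure 114 mm over their backs; the gripper's body (76 mm by 85 mm) begins 54 mm behind the grasp point. The pads swing forward as they close: fully open they stand 13 mm farther back than shut.
Start: joints at [-1.273, 0.3, 1.521, -0, 1.321, -0.067], TCP at [196.212, -513.8, 215.681] pointing down, gripper open.
Joint ranges: [-3.03, 3.03], [-0.79, 2.21], [0.23, 2.52], [-1.04, 4.18], [0, 3.07], [-2.55, 2.55]. Speed limits (rad/s): [2.22, 2.22, 2.57, 3.14, 3.14, 3.14].

### API

Orientations are given as a unit quaternion [w, x, y, z].
In Python, from rig import bot gives the robot as it stands. Calls block until the motion is done:
- bot.move_to(position, orientation): joint-space move of the TCP to a pose.
- bot.servo_line(position, attitude=None, speed=150, until_force=None): straight line of the TCP; attitude=None keeps the orientation; speed is the mean speed in mm/s. With until_force (N) it stops when the force on the tool has changed by that much, and returns True; else False.
- bot.move_joints(angles): joint-space move.
- bot.move_gripper(opening, grip_force=None): finger opening in mm; grip_force is the grip in N (None keeps the last); returns when the fingers have stopped.
- bot.dwell(seconds).
- bot.ik(position, orientation): joint angles nearest the present ones, or None.
- bot.read_state(): the state.
- bot.read_camera(name): name is "side" or "top" or "wrist"; returns a dict with "image" (400x640x3 uint8, blue, green, red), "depth" (400x640 float32, mm along the optical axis (not along the pixel's ray), 0 where there is no reading), "fovy" (degrees; the focal length in pixels is half the picture's height over the tangent of half this angle, whatever the lens; pixels are square), "cx", "cy" (the principal point, pixels), "eye" and "attitude" of the camera in the world; the wrist camera has in their place "mount" (4x4, takes a point from camera to tool coordinates, whose origin is the TCP and whose axes are the tool frame's). Camera axes: x right, y down, z forward; pixel columns grow to the right and rows downward; lengths in mm; the calibration is good to about 2 mm. A picture is of the moment at which its call begins: read the wrist's pose just before it.
A pose or a line that the arm cannot do raises bot.MotionError and nothing moves.
- bot.finish_job(): hands the job in, once; it reports no verdict.
The state is a dict: "clock": time; "joint_positions": joint angles; "qvel": joint speeds; "effort": joint torques, N m; "ee_pos": TCP position; "tool_rot": TCP orientation; "ft_force": force on the tool from outside, world axes, zero at the start; "moment": the same for the moment, N m; "grip_width": finger opening in mm.
Only numpy, scipy, OpenCV 4.12 (cv2) and the standard library are available. Lean on these libraries where they do the work, as an engineer would, in place of code of your own. Each camera call takes 0.05 s, during which the arm holds its last target.

### The job

Take the yellow-handled screwdriver from the rack, push its blade straight down through the orange-rimmed slot in the top of the grey battery dock until the hidden latch tab gives and the blue-fronted battery pack pops out at the front, then stand the screwdriver back in an empty cup of the rack and let go of it. Leave the blue-handled screwdriver standing where it is.

Things in the scene. Friction and masses are not known exactly. Their poses are not given: they have to be found in the camera images.
- yellow_driver_handle (a point): yellow-handled screwdriver, 160 mm long, 0.09 kg, upright in a rack cup, blade down. Point on its axis in the middle of the handle's straight part (round, 26 mm across, 19 mm up and down from here): the place to grip, from any side. Handle top 32 mm above, handle's tapered lower end 53 mm below, tip of the 7 mm round blade 128 mm below. z axis along the tool, away from the tip
- slot (a point): centre of the slot's mouth, level with its orange rim (96 mm high), in the rear top of the fixed grey dock (170x120x90 mm). Slot 24 mm along x (to the dock's rear), 46 mm along y, open straight down; rim bevelled 5 mm. Under all of it, 60 mm below this point, lies the latch tab, a sprung level plate: 3 to 7 N, frees the pack when 6 to 8 mm down, hard stop at 13 mm, springs back up
- dock_pack (a joint): battery pack with a blue ribbed front in the dock's open front (-x side): how far it is out, 0 = latched, 0.030 m = popped fully out. A spring drives it out at once when the latch tab is pushed down, and it stays out
- driver_rack: fixed wooden rack, 210 mm long (y axis), 75 mm deep (x); origin at the centre of its underside, z up. Three square black funnel cups at x = 0, y = -70, 0, +70 mm, one empty: rim 102 mm high, 33 mm across, narrowing to a 13.5 mm hole at 92 mm, 45 mm long. A driver hangs in its cup on the handle's lower end; the yellow handle point is then 146 mm above the bench
- blue_driver_handle (a point): blue-handled screwdriver, 130 mm long, standing in another cup of the rack; point on its axis in the middle of the handle (22 mm across, top end 28 mm above the point). Not to be moved

How it is judged:
By the outcome, as a careful person would: the job done as asked, in the order asked, and still so for the second after the job is handed in, with the robot touching nothing.
It also fails if it takes over 58 s, if anything falls off the work surface, if the arm or the gripper's body presses on something with over 40 N, if the wrist force passes 120 N, or if a joint passes its speed limit or range.

## Working session

There is one attempt and no reset: what is moved stays moved. The work goes in short steps, each a Python script; the robot and the scene stay as the last script left them, time stands still between calls to the robot, and variables do not carry over. Pictures are saved under pics/ and viewed, and the job is handed in when it is done.

```bash
ls; mkdir -p pics
python3 - <<'E'
from rig import bot
import cv2,numpy as np
s=bot.read_state();print(s)
for n in("top","side","wrist"):
    c=bot.read_camera(n);cv2.imwrite(f"pics/{n}0.png",c["image"]);np.savez(f"{n}0.npz",**c)
    print(n,{k:v for k,v in c.items() if k not in("image","depth")})
E
```

```text
pics
{'clock': 0.0, 'joint_positions': array([-1.27258487e+00,  3.00495508e-01,  1.52163522e+00,  2.34880293e-05,
        1.32068295e+00, -6.66012700e-02]), 'qvel': array([-0.00030164, -0.00010085,  0.00076247, -0.00059031, -0.00024032,
       -0.00127714]), 'effort': array([ 2.96711978e-04, -5.43501341e+01, -3.61796129e+01, -3.38609857e-05,
        3.92479298e-03,  2.25254473e-05]), 'ee_pos': array([ 196.14887394, -513.5464252 ,  215.08503246]), 'tool_rot': array([ 0.58267626, -0.58212776,  0.40134186, -0.40067488]), 'ft_force': array([-0.25373248, -0.78112381, -0.24072561]), 'moment': array([-0.01528355,  0.00076045, -0.00170831]), 'grip_width': 85.4804162031733}
top {'fovy': 42.212284644415064, 'cx': 323.20839846021175, 'cy': 198.54814852628044, 'eye': array([ 284.02575772,  -34.06058781, 1313.54127605]), 'attitude': array([ 0.07366206, -0.70042533,  0.70561499, -0.07801115])}
side {'fovy': 49.23425000701132, 'cx': 330.76981835590783, 'cy': 195.08627270043095, 'eye': array([ 327.99296294, -778.79546585,  566.10517941]), 'attitude': array([-0.48758637,  0.86209271, -0.1170087 ,  0.07324375])}
wrist {'fovy': 59.63318821258593, 'cx': 325.60581870310926, 'cy': 194.27323461313847, 'mount': array([[ 9.99999945e-01, -3.16589757e-04, -9.51037815e-05,
        -3.76076734e-01],
       [ 5.46344591e-07, -2.86116659e-01,  9.58194791e-01,
        -1.58759438e+02],
       [-3.30565432e-04, -9.58194739e-01, -2.86116643e-01,
         7.32379078e+01],
       [ 0.00000000e+00,  0.00000000e+00,  0.00000000e+00,
         1.00000000e+00]])}
```

View pics/top0.png

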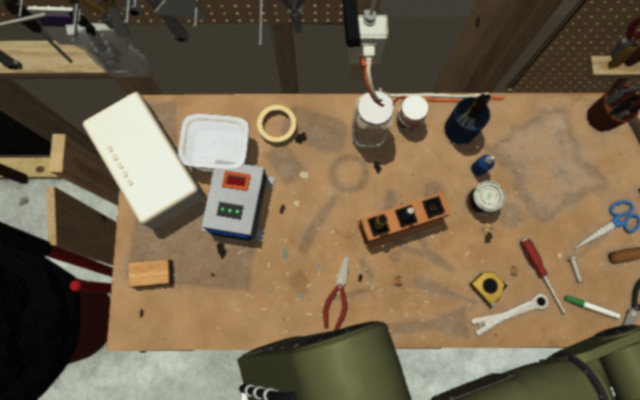

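View pics/side0.png

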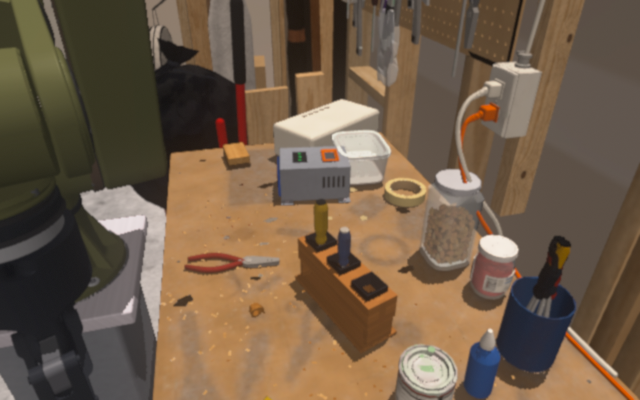

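View pics/wrist0.png

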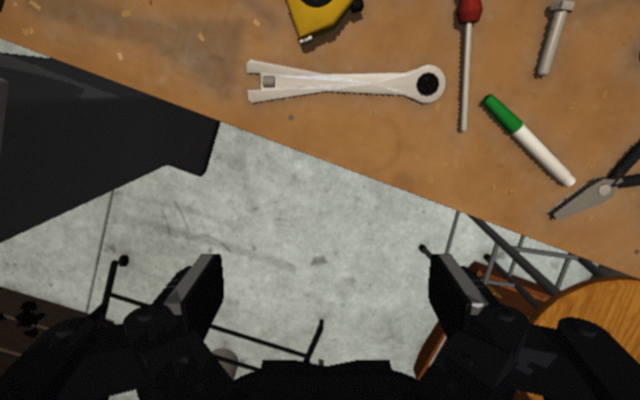

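The top view shows the rack at (405,218), with yellow in the left cup (378,222), blue in the middle (406,213) and the right cup (432,205) empty. The dock's orange slot is at (236,181). The side view agrees with this. Next I'll measure the positions.

```bash
cat > h.py <<'E'
import numpy as np,cv2
from scipy.spatial.transform import Rotation as R
def rot(q): return R.from_quat([q[1],q[2],q[3],q[0]]).as_matrix()
def cam(c,pose=None):
    f=200/np.tan(np.radians(float(c["fovy"]))/2)
    if "mount" in c:
        T=np.eye(4);T[:3,:3]=rot(pose[1]);T[:3,3]=pose[0];M=T@c["mount"];return f,M[:3,:3],M[:3,3]
    return f,rot(c["attitude"]),np.array(c["eye"])
def ray(c,u,v,pose=None):
    f,Rm,e=cam(c,pose);d=Rm@np.array([(u-c["cx"])/f,(v-c["cy"])/f,1]);return e,d
def onz(c,u,v,z,pose=None):
    e,d=ray(c,u,v,pose);return e+d*(z-e[2])/d[2]
def dep(c,u,v,pose=None):
    e,d=ray(c,u,v,pose);return e+d*c["depth"][int(round(v)),int(round(u))]
def proj(c,p,pose=None):
    f,Rm,e=cam(c,pose);q=Rm.T@(np.array(p)-e);return q[0]/q[2]*f+c["cx"],q[1]/q[2]*f+c["cy"]
def tri(r):
    A=np.zeros((3,3));b=np.zeros(3)
    for e,d in r:
        d=d/np.linalg.norm(d);P=np.eye(3)-np.outer(d,d);A+=P;b+=P@e
    x=np.linalg.solve(A,b);return x,[np.linalg.norm((np.eye(3)-np.outer(d,d)/(d@d))@(x-e)) for e,d in r]
def load(n): return {k:v for k,v in np.load(n,allow_pickle=True).items()}
E
python3 - <<'E'
from h import *
np.set_printoptions(precision=1,suppress=True)
for n in("top","side"):
    c=load(n+"0.npz");hsv=cv2.cvtColor(c["image"],cv2.COLOR_BGR2HSV)
    f,Rm,e=cam(c);print(n,Rm)
    roi={"top":dict(slot=(215,165,262,195),rack=(355,190,455,245)),"side":dict(slot=(315,145,342,163),yel=(310,195,332,245),blue=(335,225,355,270))}[n]
    for k,(x0,y0,x1,y1) in roi.items():
        crop=c["image"][y0:y1,x0:x1];cv2.imwrite(f"pics/{n}_{k}.png",cv2.resize(crop,None,fx=8 if k!="rack" else 7,fy=8 if k!="rack" else 7,interpolation=cv2.INTER_NEAREST))
    m=cv2.inRange(hsv,(3,150,120),(15,255,255))
    x0,y0,x1,y1=roi["slot"];mm=np.zeros_like(m);mm[y0:y1,x0:x1]=m[y0:y1,x0:x1]
    cs=max(cv2.findContours(mm,0,2)[0],key=cv2.contourArea);r=cv2.minAreaRect(cs);print("slot rim",r,[onz(c,*p,96) for p in cv2.boxPoints(r)],onz(c,*r[0],96))
    if n=="side":
        for nm,lo,hi in(("yel",(20,100,50),(32,255,255)),("blue",(105,60,50),(125,255,255))):
            x0,y0,x1,y1=roi[nm];m=cv2.inRange(hsv,lo,hi);mm=np.zeros_like(m);mm[y0:y1,x0:x1]=m[y0:y1,x0:x1]
            cs=max(cv2.findContours(mm,0,2)[0],key=cv2.contourArea);print(nm,cv2.boundingRect(cs),cv2.minAreaRect(cs))
E
```

```text
top [[-0.  -1.   0.2]
 [-1.   0.  -0. ]
 [ 0.  -0.2 -1. ]]
slot rim ((235.7027130126953, 180.2837677001953), (24.824247360229492, 15.45350456237793), 9.462322235107422) [array([582.8, 201.1,  96. ]), array([620.9, 196.2,  96. ]), array([610.2, 136.5,  96. ]), array([572.3, 141.8,  96. ])] [596.5 168.9  96. ]
side [[ 1.  -0.1  0.2]
 [-0.3 -0.5  0.8]
 [ 0.  -0.9 -0.5]]
slot rim ((329.5, 154.5), (11.0, 17.0), 90.0) [array([586.2, 200.5,  96. ]), array([628.1, 189.7,  96. ]), array([610.1, 129.4,  96. ]), array([570.2, 139.7,  96. ])] [598.4 164.1  96. ]
yel (315, 204, 12, 40) ((320.5, 223.5), (39.0, 11.0), 90.0)Traceback (most recent call last):
  File "<stdin>", line 15, in <module>
ValueError: max() iterable argument is empty
```

View pics/top_rack.png

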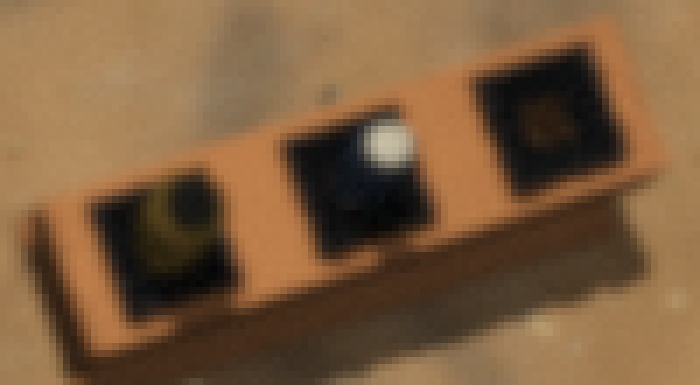

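Run:
```python
from h import *
np.set_printoptions(precision=1,suppress=True)
c=load("top0.npz");s=load("side0.npz")
# yellow: top of handle in side at approx (320.5,204)-> bottom; axis
for z in(178,146,120):
    print("side yel z",z,onz(s,320.5,204,z))
hsv=cv2.cvtColor(c["image"],cv2.COLOR_BGR2HSV)
m=cv2.inRange(hsv,(5,120,70),(18,255,255));mm=np.zeros_like(m);mm[185:248,350:460]=m[185:248,350:460]
mm=cv2.morphologyEx(mm,cv2.MORPH_CLOSE,np.ones((15,15)))
cs=max(cv2.findContours(mm,0,2)[0],key=cv2.contourArea);r=cv2.minAreaRect(cs);print(r,[onz(c,*p,100) for p in cv2.boxPoints(r)],onz(c,*r[0],100))
for p in((379,222),(406,213),(432,205)): print(p,onz(c,*p,102),c["depth"][p[1]-6:p[1]+7:3,p[0]-6:p[0]+7:3], dep(c,*p))
cv2.imwrite("pics/side_rack.png",cv2.resize(s["image"][190:350,280:410],None,fx=4,fy=3.7,interpolation=cv2.INTER_NEAREST))
```

```text
side yel z 178 [ 485.  -180.3  178. ]
side yel z 146 [ 498.  -130.9  146. ]
side yel z 120 [508.5 -90.8 120. ]
((404.4999694824219, 215.99998474121094), (108.99998474121094, 61.99999237060547), -0.0) [array([ 431.9, -104.7,  100. ]), array([ 581.9, -107.5,  100. ]), array([ 580.1, -370.8,  100. ]), array([ 430.1, -361.2,  100. ])] [ 505.  -235.9  100. ]
(379, 222) [ 490.6 -174.5  102. ] [[1245.8 1229.  1157.6 1153.5 1155.1]
 [1234.8 1164.6 1156.2 1152.8 1150.4]
 [1233.1 1178.2 1157.6 1150.6 1158.3]
 [1231.5 1193.6 1175.5 1168.4 1231.3]
 [1232.4 1235.8 1224.7 1231.7 1229.5]] [ 478.7 -166.3  172.1]
(406, 213) [ 511.9 -239.5  102. ] [[1244.7 1238.9 1235.8 1180.8 1234.7]
 [1235.8 1239.4 1178.8 1174.6 1172.5]
 [1239.7 1208.7 1183.1 1174.9 1176. ]
 [1236.3 1232.9 1197.2 1192.  1235.8]
 [1234.1 1241.6 1239.3 1234.2 1232.6]] [ 502.6 -231.   151.6]
(432, 205) [ 530.9 -302.5  102. ] [[1250.  1240.7 1239.2 1244.5 1240.4]
 [1242.7 1245.4 1247.2 1246.9 1242.4]
 [1234.5 1250.1 1266.3 1248.6 1246.6]
 [1234.8 1246.5 1287.6 1263.3 1249.6]
 [1241.4 1239.8 1243.1 1242.  1238.9]] [ 536.5 -308.6   74.4]
```

View pics/side_rack.png

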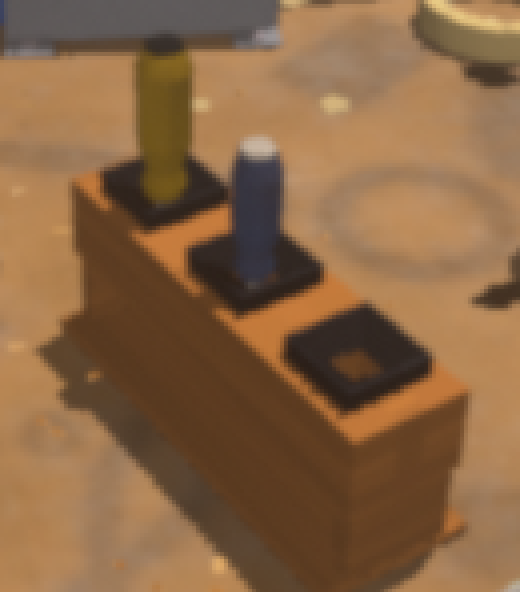

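Run:
```python
from h import *
np.set_printoptions(precision=1,suppress=True)
c=load("top0.npz");s=load("side0.npz")
C=[onz(c,355+u/7-.5,190+v/7-.5,102) for u,v in((168,245),(360,184),(551,117.5))]
print(C,[np.linalg.norm(C[i+1]-C[i]) for i in(0,1)],np.degrees(np.arctan2(*(C[0]-C[2])[:2])))
S=[onz(s,280+u/4-.5,190+v/3.7-.5,102) for u,v in((168,193),(256,273),(358,358))];print("side",S)
print("ytop",onz(c,355+193/7-.5,190+203/7-.5,178),onz(s,280+165/4-.5,190+45/3.7-.5,178))
print("btop",onz(c,355+388/7-.5,190+143/7-.5,150),onz(s,280+258/4-.5,190+147/3.7-.5,150))
```

```text
[array([ 484.6, -173.1,  102. ]), array([ 505.2, -239. ,  102. ]), array([ 527.8, -305.2,  102. ])] [np.float64(69.02962765698847), np.float64(69.9415399437331)] -18.07405448642007
side [array([ 485.9, -183.9,  102. ]), array([ 505.8, -249.9,  102. ]), array([ 527.5, -312.1,  102. ])]
ytop [ 485.5 -172.7  178. ] [ 487.3 -173.2  178. ]
btop [ 510.  -240.6  150. ] [ 513.9 -222.3  150. ]
```

```bash
cat >> h.py <<'E'
def quat(th):  # jaw dir at angle th (rad), tool pointing down
    x=np.array([np.cos(th),np.sin(th),0]);y=np.array([0,0,-1.]);z=np.cross(x,y)
    q=R.from_matrix(np.c_[x,y,z]).as_quat();return np.array([q[3],q[0],q[1],q[2]])
E
python3 - <<'E'
from rig import bot
from h import *
np.set_printoptions(precision=2,suppress=True)
s=bot.read_state();print(rot(s["tool_rot"]))
for nm,p in dict(y=(485.5,-173,300),yg=(485.5,-173,146),s=(597,168,290),sp=(597,168,150),e=(527.8,-305,146)).items():
    for d in(18,198,-10,170,30,0,-30,-60): print(nm,d,bot.ik(p,quat(np.radians(d))))
E
```

```text
[[ 0.36 -0.    0.93]
 [-0.93  0.    0.36]
 [-0.   -1.    0.  ]]
y 18 [-0.41  0.17  1.49 -0.    1.49 -0.73]
y 198 [-0.41  0.17  1.49  0.    1.49  2.41]
y -10 [-0.41  0.17  1.49 -0.    1.49 -0.24]
y 170 None
y 30 [-0.41  0.17  1.49 -0.    1.49 -0.94]
y 0 [-0.41  0.17  1.49 -0.    1.49 -0.41]
y -30 [-0.41  0.17  1.49 -0.    1.49  0.11]
y -60 [-0.41  0.17  1.49  0.    1.49  0.63]
yg 18 [-0.41  0.29  1.7  -0.    1.15 -0.73]
yg 198 [-0.41  0.29  1.7  -0.    1.15  2.41]
yg -10 [-0.41  0.29  1.7  -0.    1.15 -0.24]
yg 170 None
yg 30 [-0.41  0.29  1.7  -0.    1.15 -0.94]
yg 0 [-0.41  0.29  1.7  -0.    1.15 -0.41]
yg -30 [-0.41  0.29  1.7  -0.    1.15  0.11]
yg -60 [-0.41  0.29  1.7   0.    1.15  0.63]
s 18 [ 0.22  0.42  1.19 -0.    1.53 -0.1 ]
s 198 None
s -10 [ 0.22  0.42  1.19 -0.    1.53  0.39]
s 170 None
s 30 [ 0.22  0.42  1.19 -0.    1.53 -0.31]
s 0 [ 0.22  0.42  1.19 -0.    1.53  0.22]
s -30 [ 0.22  0.42  1.19 -0.    1.53  0.74]
s -60 [0.22 0.42 1.19 0.   1.53 1.26]
sp 18 [ 0.22  0.51  1.38 -0.    1.25 -0.1 ]
sp 198 None
sp -10 [ 0.22  0.51  1.38 -0.    1.25  0.39]
sp 170 None
sp 30 [ 0.22  0.51  1.38 -0.    1.25 -0.31]
sp 0 [ 0.22  0.51  1.38 -0.    1.25  0.22]
sp -30 [ 0.22  0.51  1.38 -0.    1.25  0.74]
sp -60 [0.22 0.51 1.38 0.   1.25 1.26]
e 18 [-0.58  0.49  1.42 -0.    1.23 -0.9 ]
e 198 [-0.58  0.49  1.42 -0.    1.23  2.24]
e -10 [-0.58  0.49  1.42 -0.    1.23 -0.41]
e 170 None
e 30 [-0.58  0.49  1.42 -0.    1.23 -1.11]
e 0 [-0.58  0.49  1.42 -0.    1.23 -0.58]
e -30 [-0.58  0.49  1.42 -0.    1.23 -0.06]
e -60 [-0.58  0.49  1.42  0.    1.23  0.46]
```

Run:
```python
from rig import bot
from h import *
np.set_printoptions(precision=1,suppress=True)
bot.move_to((485.5,-173,290),quat(np.radians(18)))
s=bot.read_state();c=bot.read_camera("wrist");cv2.imwrite("pics/w1.png",c["image"])
np.savez("w1.npz",p=s["ee_pos"],q=s["tool_rot"],**c)
print(s["clock"],s["ee_pos"],s["ft_force"])
po=(s["ee_pos"],s["tool_rot"])
for p in((485.5,-173,178),(505,-239.5,102),(527.8,-305,102)):print(proj(c,p,po))
```

```text
1.8083 [ 485.2 -173.7  289.7] [-0.9 -1.2 -0.1]
(np.float64(325.80422521246226), np.float64(184.53498305634093))
(np.float64(324.0426331096582), np.float64(228.7722717926415))
(np.float64(325.53513665259214), np.float64(286.1130317896958))
```

View pics/w1.png

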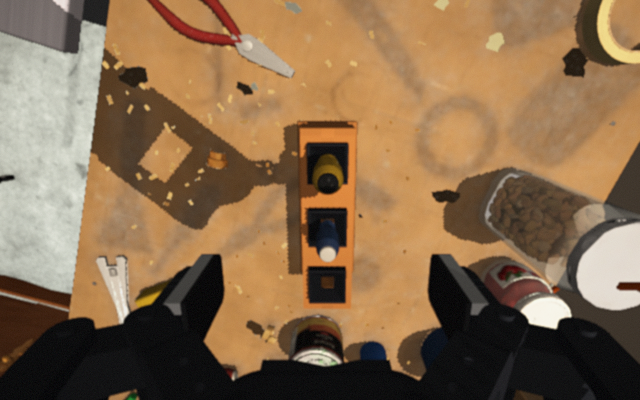

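The wrist view shows yellow's cap at (328,184), the blue cap at (328,254) and the empty cup at (326,285). All are within 2 px of my predictions. I'll refine the cup centres with a mask.

Run:
```python
from h import *
np.set_printoptions(precision=1,suppress=True)
c=load("w1.npz");po=(c["p"],c["q"])
m=cv2.inRange(c["image"],(0,0,0),(60,60,60));mm=np.zeros_like(m);mm[135:306,303:352]=m[135:306,303:352]
for k in cv2.findContours(mm,0,2)[0]:
    r=cv2.minAreaRect(k)
    if cv2.contourArea(k)>100: print(r,cv2.boundingRect(k),onz(c,*r[0],102,po))
print(onz(c,328,184.5,178,po))
cv2.imwrite("pics/w1z.png",cv2.resize(c["image"][115:315,280:370],None,fx=5,fy=3,interpolation=cv2.INTER_NEAREST))
```

```text
((326.0, 284.0), (34.0, 36.0), 90.0) (308, 267, 37, 35) [ 527.5 -302.3  102. ]
((327.0, 230.0), (44.0, 38.0), 90.0) (308, 208, 39, 45) [ 508.4 -239.9  102. ]
((327.5, 183.0), (20.0, 21.0), 90.0) (317, 173, 22, 21) [ 492.9 -190.3  102. ]
((327.0, 163.5), (41.0, 40.0), 90.0) (307, 143, 41, 42) [ 486.2 -171.1  102. ]
[ 487.2 -172.4  178. ]
```

View pics/w1z.png

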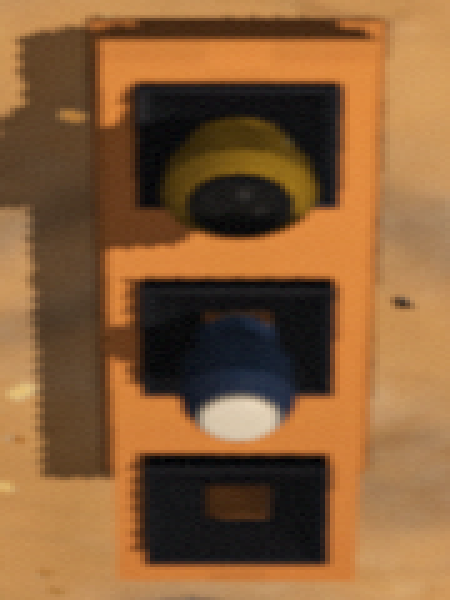

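Run:
```python
from rig import bot
from h import *
np.set_printoptions(precision=1,suppress=True)
q=quat(np.radians(18))
bot.servo_line((486.5,-172.7,147),q,speed=120,until_force=15)
def st(t):
    s=bot.read_state();print(t,s["clock"],s["ee_pos"],s["ft_force"],s["moment"]*100,s["grip_width"]);return s
st("down")
bot.move_gripper(34);st("34")
bot.move_gripper(20,60);bot.dwell(.2);s=st("grip")
c=bot.read_camera("wrist");cv2.imwrite("pics/w2.png",c["image"]);np.savez("w2.npz",p=s["ee_pos"],q=s["tool_rot"],**c)
c=bot.read_camera("side");cv2.imwrite("pics/s2.png",c["image"])
```

```text
down 3.2 [ 486.8 -172.8  147.7] [ 0.4 -0.4  0.1] [-4.8 -0.3  0.5] 85.52706975896342
34 3.75 [ 486.5 -172.7  147. ] [-0.4  0.5 -0.2] [ 3.6 -5.1 -1.3] 34.15544812281591
grip 4.225 [ 486.6 -172.7  147.2] [-0.   1.4  2.6] [0.3 3.8 1.4] 21.304372241287858
```

View pics/w2.png

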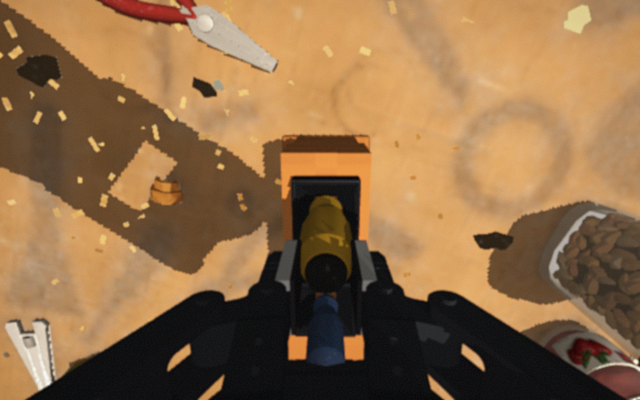

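View pics/s2.png

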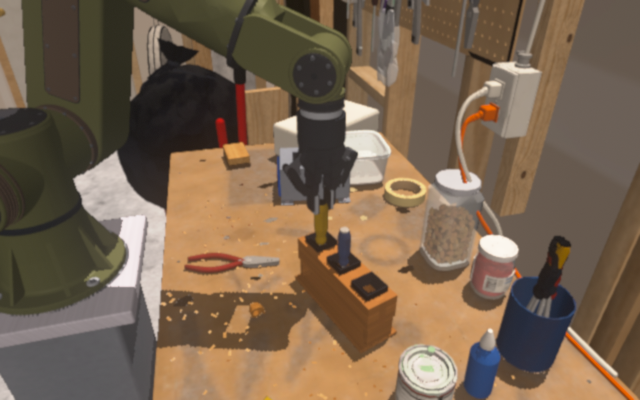

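Run:
```python
from h import *
c=load("w2.npz");po=(c["p"],c["q"])
for z in(178,165,146,127,100):print(z,proj(c,(486.5,-172.7,z),po))
M=np.linalg.inv(c["mount"])
f,_,_=cam(c,po)
for t in((0,0,0),(13,0,11),(13,19,11),(13,0,-11),(-13,0,11),(-13,19,11)):
    q=M@np.array([*t,1]);print(t,q[0]/q[2]*f+c["cx"],q[1]/q[2]*f+c["cy"])
cv2.imwrite("pics/w2z.png",cv2.resize(c["image"][170:370,240:420],None,fx=4,fy=3,interpolation=cv2.INTER_NEAREST))
```

```text
178 (np.float64(324.57231834479023), np.float64(275.76834271847684))
165 (np.float64(324.64820496488466), np.float64(260.93075971331075))
146 (np.float64(324.7395900396577), np.float64(243.06287166281905))
127 (np.float64(324.8136780678162), np.float64(228.57695482896062))
100 (np.float64(324.89769778761297), np.float64(212.14916340797802))
(0, 0, 0) 324.86538673465134 244.15575608071123
(13, 0, 11) 351.5432968149365 223.42450310056086
(13, 19, 11) 349.0337570904533 210.51958254135494
(13, 0, -11) 350.631244572387 264.1312096344727
(-13, 0, 11) 298.14555646400777 223.44071791287917
(-13, 19, 11) 300.8034150933667 210.5344210097453
```

View pics/w2z.png

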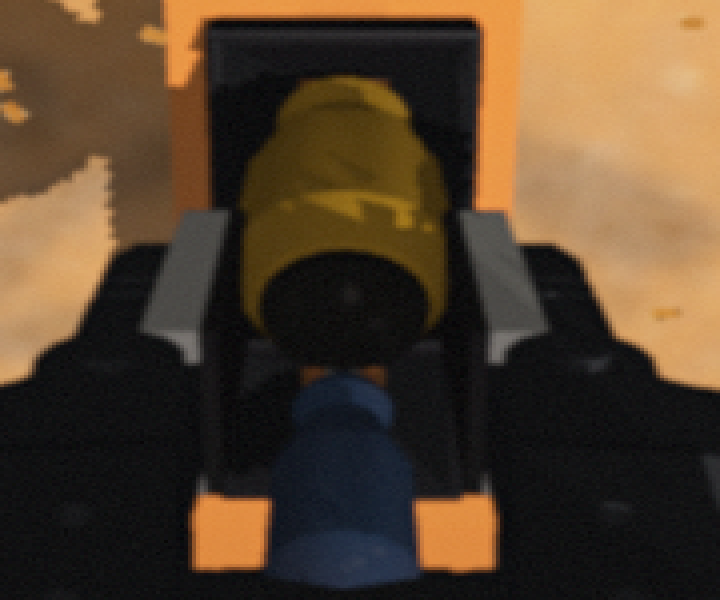

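Run:
```python
from rig import bot
from h import *
np.set_printoptions(precision=1,suppress=True)
def st(t):
    s=bot.read_state();print(t,s["clock"],s["ee_pos"],s["ft_force"],s["moment"]*100,s["grip_width"]);return s
bot.move_gripper(10,60);s=st("grip")
c=bot.read_camera("wrist");cv2.imwrite("pics/w3.png",cv2.resize(c["image"][170:370,240:420],None,fx=4,fy=3,interpolation=cv2.INTER_NEAREST));np.savez("w3.npz",p=s["ee_pos"],q=s["tool_rot"],**c)
```

```text
grip 4.5417 [ 486.6 -172.7  147.1] [-0.1  0.8  4. ] [ 2.2 -0.2  6.6] 21.479132356843763
```

View pics/w3.png

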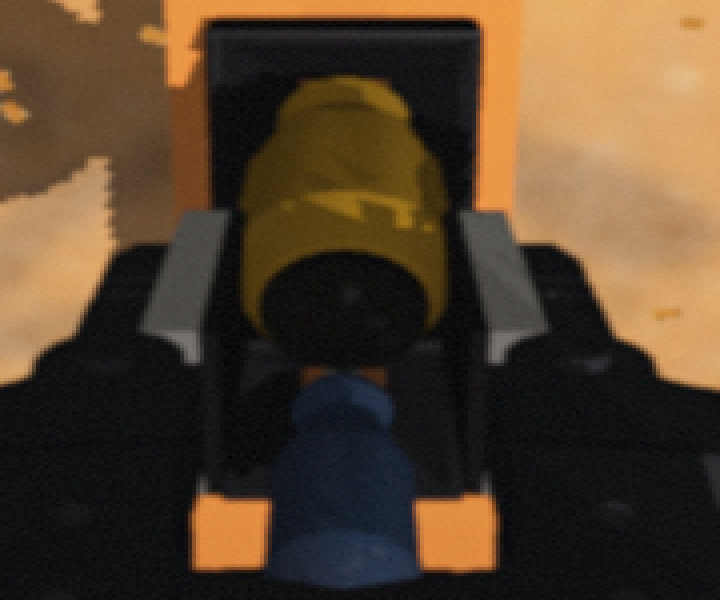

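Run:
```python
from rig import bot
from h import *
np.set_printoptions(precision=1,suppress=True)
def st(t):
    s=bot.read_state();print(t,s["clock"],s["ee_pos"],s["ft_force"],s["moment"]*100,s["grip_width"]);return s
bot.servo_line((486.5,-172.7,275),None,speed=110);st("up")
bot.move_to((597,167,275),quat(np.radians(10)))
s=st("hover")
for n in("wrist","side","top"):
    s=bot.read_state();c=bot.read_camera(n);cv2.imwrite(f"pics/{n}4.png",c["image"]);np.savez(f"{n}4.npz",p=s["ee_pos"],q=s["tool_rot"],**c)
po=(s["ee_pos"],s["tool_rot"])
c=load("wrist4.npz");print("w slot",proj(c,(597,167,96),po),"tip",proj(c,(597,167,146),po))
c=load("side4.npz");print("s slot",proj(c,(597,167,96)),"tip",proj(c,(597,167,146)))
```

```text
up 5.9083 [ 486.3 -172.6  274.3] [-0.8  0.9 -1. ] [-1.5  3.1  2.2] 21.69576754083083
hover 7.25 [597.1 165.9 275. ] [ 0.2 -0.6 -0.4] [-3.9 -3.   1.6] 21.518042958652757
w slot (np.float64(325.2867834824734), np.float64(166.22298121027802)) tip (np.float64(325.24947818976625), np.float64(178.53111396112405))
s slot (np.float64(328.623771164355), np.float64(154.06549585415144)) tip (np.float64(328.8226907896365), np.float64(135.39903695473495))
```

View pics/wrist4.png

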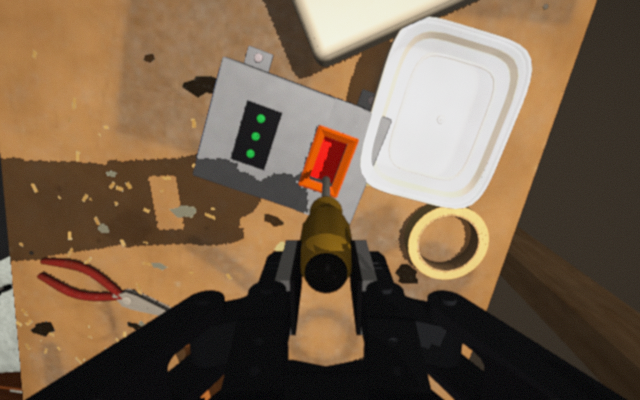

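View pics/side4.png

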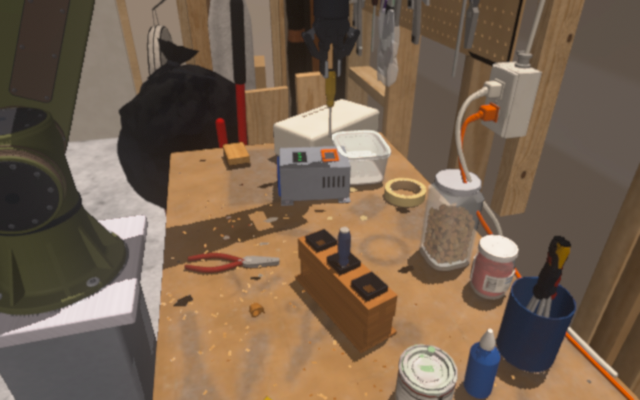

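The wrist view shows the blade tip at (323,178), as predicted, and the slot rim centre near (329,159). I'll refine the slot with a mask.

Run:
```python
from h import *
np.set_printoptions(precision=1,suppress=True)
c=load("wrist4.npz");po=(c["p"],c["q"]);img=c["image"]
hsv=cv2.cvtColor(img,cv2.COLOR_BGR2HSV)
m=cv2.inRange(hsv,(0,170,60),(14,255,255))|cv2.inRange(hsv,(172,170,60),(180,255,255))
mm=np.zeros_like(m);mm[115:205,290:366]=m[115:205,290:366]
cs=max(cv2.findContours(mm,0,2)[0],key=cv2.contourArea);r=cv2.minAreaRect(cs);b=cv2.boxPoints(r)
P=[onz(c,*p,96,po) for p in b];print(r,b,*P,onz(c,*r[0],96,po),[np.linalg.norm(P[i]-P[i-1]) for i in range(4)])
v=cv2.resize(img[110:210,280:380],None,fx=6,fy=6,interpolation=cv2.INTER_NEAREST)
cv2.polylines(v,[((b-[280,110]+.5)*6).astype(int)],True,(255,255,0),1);cv2.imwrite("pics/w4z.png",v)
t=load("top0.npz");v=cv2.resize(t["image"][160:245,195:275],None,fx=7,fy=7,interpolation=cv2.INTER_NEAREST);cv2.imwrite("pics/t0z.png",v)
```

```text
((327.5364990234375, 161.64964294433594), (42.11983108520508, 63.39333724975586), 19.98310661315918) [[296.9 184.2]
 [318.6 124.7]
 [358.2 139.1]
 [336.5 198.6]] [572.  144.1  96. ] [583.6 205.8  96. ] [623.5 198.9  96. ] [613.8 136.1  96. ] [598.3 172.1  96. ] [np.float64(42.54943690730678), np.float64(62.76759023342246), np.float64(40.480408343208296), np.float64(63.547920019335564)]
```

View pics/w4z.png

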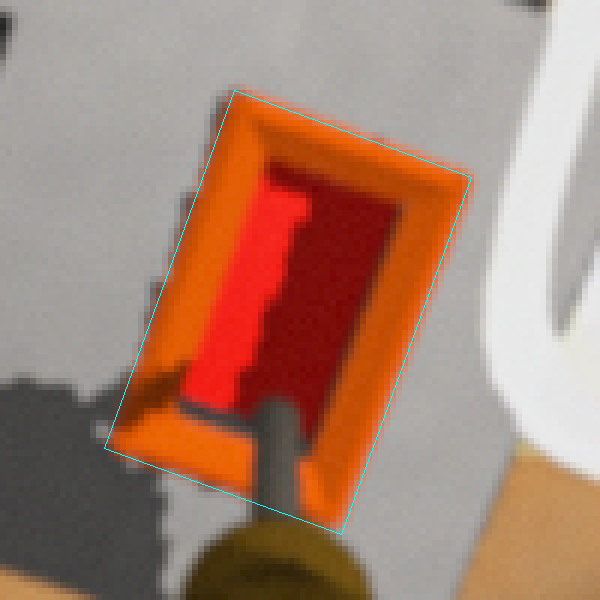

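View pics/t0z.png

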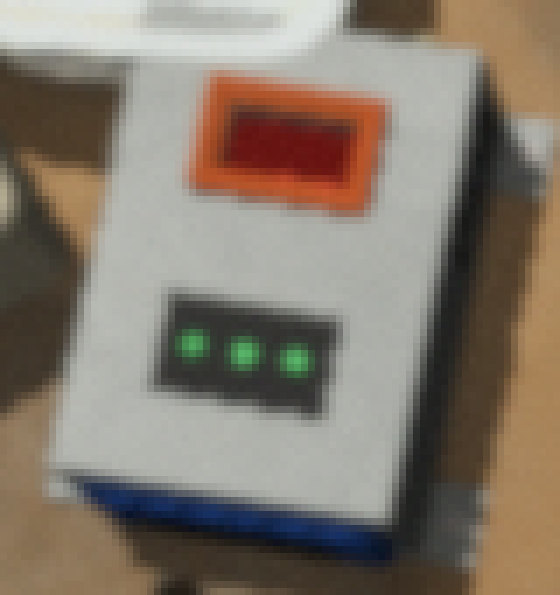

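Run:
```python
from rig import bot
from h import *
np.set_printoptions(precision=1,suppress=True)
def st(t):
    s=bot.read_state();print(t,s["clock"],s["ee_pos"],s["ft_force"],s["moment"]*100,s["grip_width"]);return s
bot.servo_line((598,170,240),None,speed=80)
st("pre")
h=bot.servo_line((598,170,169),None,speed=60,until_force=8);print(h);st("in")
if not h:
    h=bot.servo_line((598,170,155),None,speed=25,until_force=25);print(h);st("push");bot.dwell(.3);st("")
for n in("top","side"):
    c=bot.read_camera(n);cv2.imwrite(f"pics/{n}5.png",c["image"]);np.savez(f"{n}5.npz",**c)
t=load("top5.npz");v=cv2.resize(t["image"][150:260,170:290],None,fx=5,fy=5);cv2.imwrite("pics/t5z.png",v)
```

```text
pre 7.9917 [598.1 170.  240.1] [ 0.6 -0.3 -0.1] [-4.5 -3.2 -1.5] 21.465133919300964
False
in 9.325 [598.2 170.  169.5] [-1.2 -0.  -0.5] [-2.5  2.2  3.6] 21.44947615637915
False
push 10.0333 [598.2 170.  155.3] [ 0.3 -0.2  4.8] [-0.1 -1.5 -3.4] 21.332795435311127
 10.3333 [598.1 170.  155.1] [0.4 0.6 5.4] [  5.5 -10.5  -0.1] 21.384944998223013
```

View pics/t5z.png

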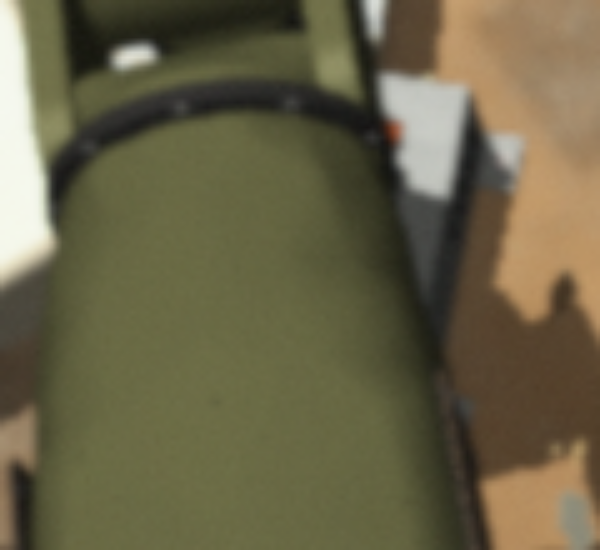

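View pics/side5.png

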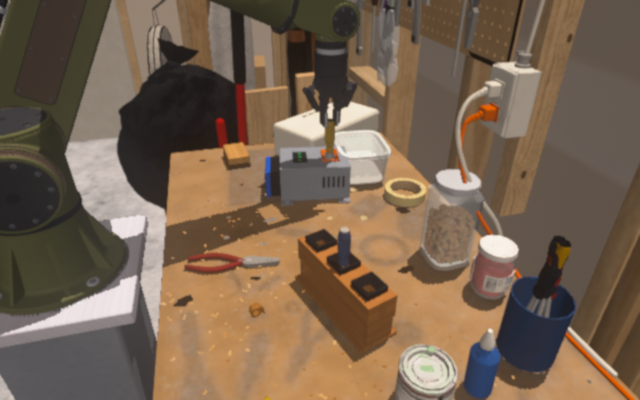

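The side view shows the blue-fronted pack out of the dock's front, about 14 px at (272,177), or roughly 30 mm. The tab force was 5 N. I'll withdraw and return the driver to its original cup, which is now empty.

Run:
```python
from rig import bot
from h import *
np.set_printoptions(precision=1,suppress=True)
def st(t):
    s=bot.read_state();print(t,s["clock"],s["ee_pos"],s["ft_force"],s["moment"]*100,s["grip_width"]);return s
bot.servo_line((598,170,275),None,speed=110);st("up")
bot.move_to((486.5,-172.7,275),quat(np.radians(18)));st("hover")
bot.servo_line((486.5,-172.7,245),None,speed=80);bot.dwell(.3)
s=st("245")
for n in("wrist","side"):
    c=bot.read_camera(n);cv2.imwrite(f"pics/{n}6.png",c["image"]);np.savez(f"{n}6.npz",p=s["ee_pos"],q=s["tool_rot"],**c)
po=(s["ee_pos"],s["tool_rot"])
c=load("wrist6.npz");print(proj(c,(486.5,-172.7,116),po),proj(c,(486.5,-172.7,102),po))
cv2.imwrite("pics/w6z.png",cv2.resize(c["image"][110:310,240:420],None,fx=4,fy=3,interpolation=cv2.INTER_NEAREST))
c=load("side6.npz");print(proj(c,(486.5,-172.7,116)))
cv2.imwrite("pics/s6z.png",cv2.resize(c["image"][120:320,250:430],None,fx=4,fy=3,interpolation=cv2.INTER_NEAREST))
```

```text
up 11.675 [597.8 169.9 274.1] [ 0.4 -0.2 -1.3] [-1.2 -0.  -4.4] 21.37972528478685
hover 13.025 [ 486.9 -172.1  274.9] [ 0.7 -1.1 -0.4] [-0.7 -3.7  1.5] 21.44802411639902
245 13.85 [ 486.6 -172.8  245.3] [ 0.3  0.1 -0.2] [-6.7 -0.7 -0.6] 21.703999646993314
(np.float64(325.0394800340843), np.float64(179.7064976150372)) (np.float64(325.0575054846605), np.float64(175.82653197271182))
(np.float64(320.2145087515311), np.float64(231.5185604782075))
```

View pics/w6z.png

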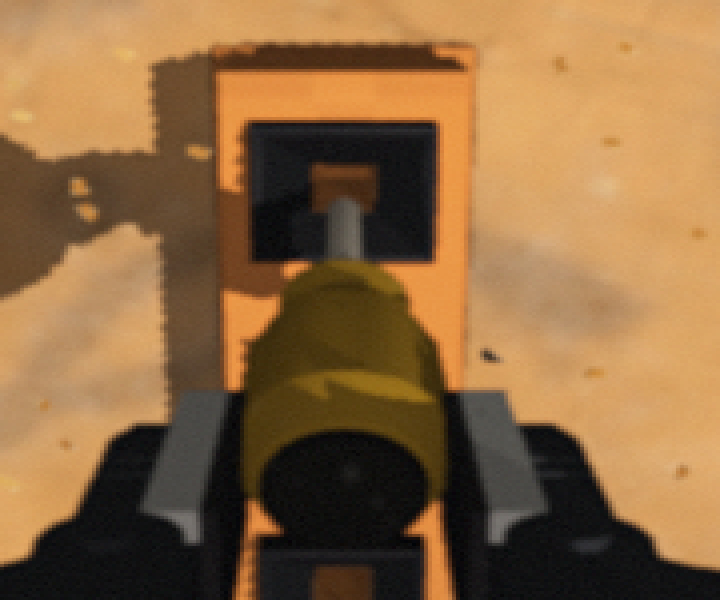

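View pics/s6z.png

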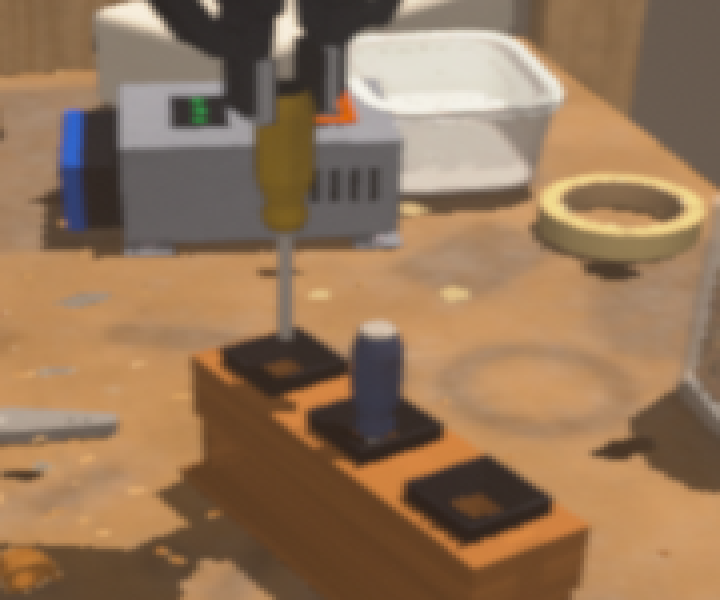

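Pack is out, blue stands, and the blade hangs straight at (326,178) over the cup hole. Lowering.

Run:
```python
from rig import bot
from h import *
np.set_printoptions(precision=1,suppress=True)
def st(t):
    s=bot.read_state();print(t,s["clock"],s["ee_pos"],s["ft_force"],s["moment"]*100,s["grip_width"]);return s
h=bot.servo_line((486.5,-172.7,195),None,speed=50,until_force=6);print(h);st("a")
if not h:
    h=bot.servo_line((486.5,-172.7,147),None,speed=35,until_force=6);print(h);s=st("b")
    if s["ee_pos"][2]<151:
        bot.move_gripper(34);st("rel");bot.dwell(.3)
    c=bot.read_camera("wrist");cv2.imwrite("pics/w7z.png",cv2.resize(c["image"][170:370,240:420],None,fx=4,fy=3,interpolation=cv2.INTER_NEAREST))
    c=bot.read_camera("side");cv2.imwrite("pics/s7z.png",cv2.resize(c["image"][120:320,250:430],None,fx=4,fy=3))
```

```text
False
a 15.1 [ 486.6 -172.8  195.3] [-0.3 -0.6 -1.4] [ 2.4  0.7 -1.4] 21.330785895782864
False
b 16.625 [ 486.6 -172.7  147.3] [-1.  -0.3  2.4] [-0.4 11.7 -5.2] 21.623273330293383
rel 16.9 [ 486.4 -172.6  146.9] [-0.2 -0.4  0.1] [ 1.  -1.2  2.6] 34.048315053519204
```

View pics/w7z.png

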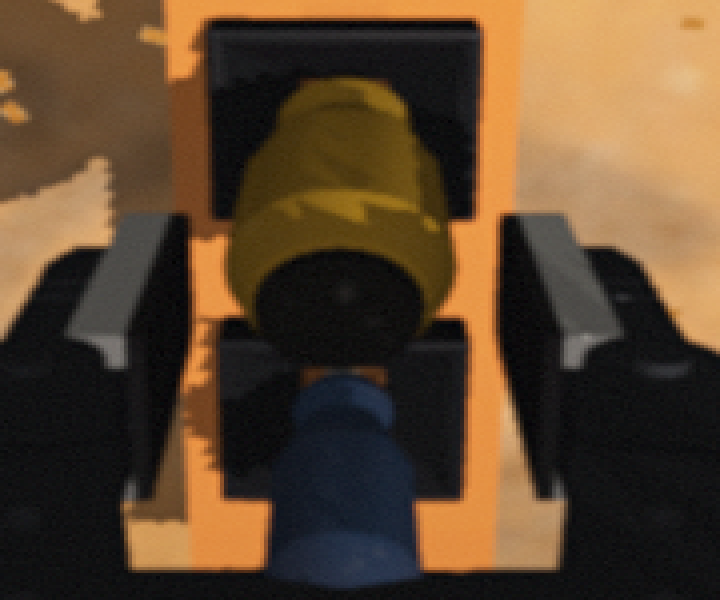

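View pics/s7z.png

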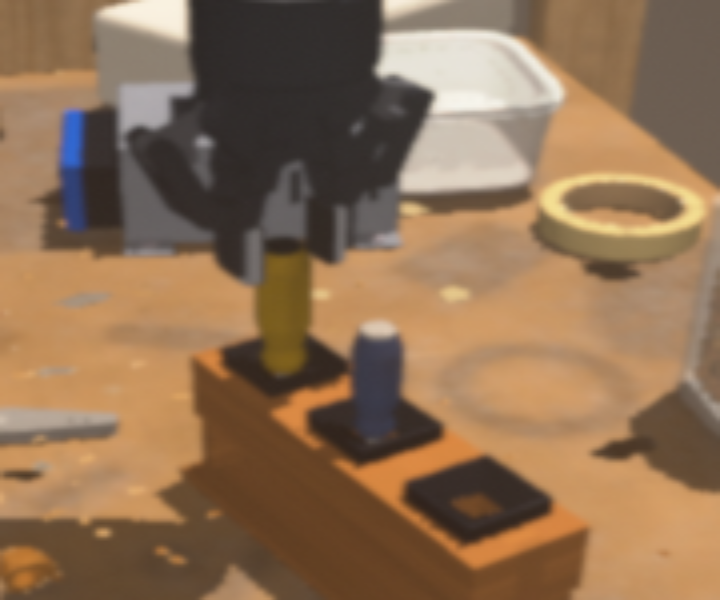

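Released, and the driver stands in its cup. I'll open wider, retreat and check again.

Run:
```python
from rig import bot
from h import *
np.set_printoptions(precision=1,suppress=True)
bot.move_gripper(60)
bot.servo_line((486.5,-172.7,300),None,speed=100);bot.dwell(.8)
s=bot.read_state();print(s["clock"],s["ee_pos"],s["ft_force"])
c=bot.read_camera("side");cv2.imwrite("pics/s8z.png",cv2.resize(c["image"][120:320,250:430],None,fx=4,fy=3))
c=bot.read_camera("wrist");cv2.imwrite("pics/w8.png",c["image"])
```

```text
20.1583 [ 486.5 -172.7  300. ] [ 0.3 -0.1 -0.2]
```

View pics/s8z.png

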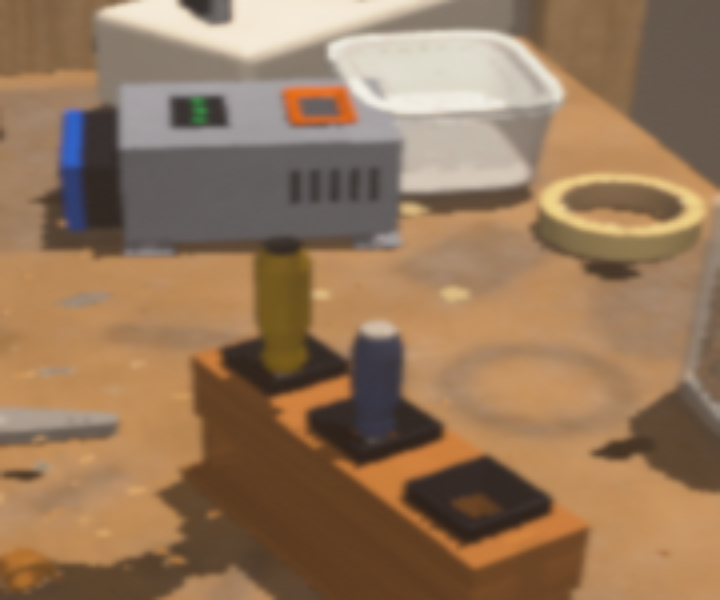

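View pics/w8.png

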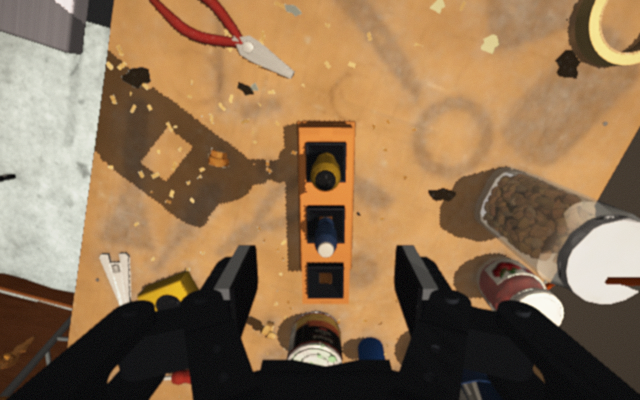

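The side view (crop) shows the yellow driver upright in its cup, blue unmoved and the pack out. In the wrist view, yellow is at (326,180) and blue at (327,248), with the gripper clear of both. Handing in.

```bash
python3 -c "
from rig import bot
bot.finish_job()"
```

```text
the job is handed in; nothing more can be done
```

The job is done and handed in, with the clock at about 20 s of the 58 s allowed. I took the yellow screwdriver from the rack and pushed its blade down through the slot, meeting about 5 N at the latch tab. The battery pack popped out, roughly 30 mm judged from the side picture. I then put the driver back in its original cup, which was empty once I had lifted it out, and let go.

**Last checks:** the final pictures show the yellow driver standing upright in its cup, the blue one unmoved, the pack still out and the gripper clear with about zero force on it.

**Disagreements:**
- **Grip width:** the gripper read 21.4 mm on a 26 mm handle. The fingers stayed there when told to close further and the driver did not slip, so I took it as an offset in the reading.
- **Slot position:** the three cameras differed by up to 8 mm in y on where the slot is. That is well inside its 46 mm width, and the blade went in without touching the sides.

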